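Check in a specimen delivery

ROBOT

A 6-joint arm with a two-finger parallel gripper is mounted at the origin on the work surface. World frame = base frame: x ahead of the robot, y to its left, z up, the work surface at z = 0. Lengths are in m, angles in rad, forces in N, time in s.
With the tool pointing down it reaches from about 0.375 to 0.975 m from the base axis. Payload 3.8 kg.
Tool frame: the origin (TCP) lies midway between the tips of the shut fingers; the grasp point (between the pads) lies tcp_to_grasp behind it (tcp_to_grasp is the distance from the TCP to the grasp point, in m); y points along the fingers, z is the direction in which the jaws open and shut, and the axes are right-handed (so a half turn about y gives the same grasp; the last joint's range is limited). The gripper opens to 88 mm and grips with 3 to 60 N. Pads are 18 mm wide; open, the fingers measure 123 mm over their backs; the gripper's body (75 mm by 187 mm) begins 45 mm behind the grasp point.
Start: joints at [-1.232, 0.264, 1.604, -0, 1.274, -0.037], TCP at [0.248, -0.628, 0.239] pointing down, gripper open.
Joint ranges: [-2.63, 2.63], [-0.94, 2.18], [0.31, 2.57], [-1.31, 4.45], [0, 2.66], [-2.55, 2.55]. Speed limits (rad/s): [2.57, 2.57, 3.14, 3.14, 3.14, 3.14].

INTERFACE

Orientations are given as a rotation vector (axis times angle).
In Python, from station import * gives the robot as it stands.
- The arm moves only by the tool play_rows, never from a script. Its argument "rows" is text: rows parted by semicolons, each of 7 numbers parted by spaces: the opening, from 0 (shut) to 1 (fully open), then the shift along the tool's x, y, z in m, then the turn, a rotation vector about the tool's x, y, z in degrees. In form: jaw x y z rx ry rz; .... A call has 1 to 12 rows; each row is the pose to reach, as a shift and turn from the pose commanded when the call began, along the tool's axes at that moment; what a row does not reach only later rows make up. A row lasts 1/8 s, in which the tool goes at most 62.5 mm and 10.7 degrees, less where a joint would pass 70% of its speed; a pose out of reach is approached as far as the arm can. A call with a gripper value outside its range is refused whole. The fingers move at their own pace and stop on an object; "squeeze" is the grip in N (left out, the last holds). Time passes only in rows, so rows that repeat a pose let the fingers close. It gives the time, the measured TCP pose, the force and the opening at its end, in the units of the state.
- observe(): the state, without advancing time (a new reading comes with each control period).
- grab_frame(name): name is "side" or "top" or "wrist"; returns (picture, depth): 384x512x3 uint8, red, green, blue; 384x512 float32, m along the optical axis (not along the pixel's ray), 0 where there is no reading.
- camera_model(name): a dict with "fx", "fy", "cx", "cy" (pixels), "eye" and "orientation" of the camera in the world. Camera axes: x right, y up, looking along -z (the intrinsics and any distortion apply to the point x, -y, -z); pixel columns grow to the right and rows downward; lengths in m; the calibration is good to about 2 mm. A picture is of the moment at which its call begins: read the wrist's pose just before it. camera_model takes no time and is no camera call; for the wrist camera it gives the pose at the moment of the call.
- finish_job(): hands the job in, once; it reports no verdict.
The state is a dict: "time_s": time; "qpos": joint angles; "joint_vel": joint speeds; "effort": joint torques, N m; "ee_pos": TCP position; "orientation": TCP orientation; "force": force on the tool from outside, world axes, zero at the start; "wrist_torque": the same for the moment, N m; "grip_width": opening from 0.0 (shut) to 1.0 (fully open).
Only numpy, scipy, OpenCV 4.12 (cv2) and the standard library are available. Lean on these libraries where they do the work, as an engineer would, in place of code of your own. Each camera call takes 0.05 s, during which the arm holds its last target. There are 200 camera calls.

TASK

Sort the delivered specimens: culture dishes flat with their papered lid up into the plain tray, specimen jars upright into the tray with the cross divider, standing on its floor. Only when all are in, pick up the label scanner and scan the barcode label of the dish tray, then that of the jar tray: aim the scanner square at the middle of the label from about 10 cm and hold it still in the gripper for two seconds. Then stand the scanner back upright with its whole foot on its round charging pad, without ever knocking it over, and leave the bottle, tube rack and densitometer where they are.

Things in the scene. Friction and masses are not known exactly. Their poses are not given: they have to be found in the camera images.
- dish1_center (a point): A lidded culture dish: a flat closed disc, 56 mm across, 16 mm high, about 40 g, reddish inside, with a paper slip on its lid; starts lying flat on the bench. This point is its centre, 8 mm above its underside; z up through the lid. Absent in some starts.
- dish2_center (a point): A lidded culture dish: a flat closed disc, 56 mm across, 16 mm high, about 40 g, reddish inside, with a paper slip on its lid; starts lying flat on the bench. This point is its centre, 8 mm above its underside; z up through the lid. Absent in some starts.
- dish3_center (a point): A lidded culture dish: a flat closed disc, 56 mm across, 16 mm high, about 40 g, reddish inside, with a paper slip on its lid; starts lying flat on the bench. This point is its centre, 8 mm above its underside; z up through the lid. Absent in some starts.
- jar1_center (a point): A screw-capped specimen jar: a whitish upright cylinder, 40 mm across, 62 mm high, about 70 g; starts standing on the bench. This point is its centre, 31 mm above its underside; z up through the cap. Absent in some starts.
- jar2_center (a point): A screw-capped specimen jar: a whitish upright cylinder, 40 mm across, 62 mm high, about 70 g; starts standing on the bench. This point is its centre, 31 mm above its underside; z up through the cap. Absent in some starts.
- jar3_center (a point): A screw-capped specimen jar: a whitish upright cylinder, 40 mm across, 62 mm high, about 70 g; starts standing on the bench. This point is its centre, 31 mm above its underside; z up through the cap. Absent in some starts.
- dish_tray: The plain tray, for the dishes. Fixed to the bench, grey plastic, outside 130 mm (x) by 216 mm (y) by 24 mm high, walls and floor 4 mm thick; one undivided space, inside 122 x 208 mm. Origin: under its centre; z up; -x: front, with the label holder (70 mm wide, to 119 mm from the origin, 64 mm high).
- jar_tray: The tray with the cross divider, for the jars. Fixed to the bench, grey plastic, outside 130 mm (x) by 216 mm (y) by 24 mm high, walls and floor 4 mm thick; rim-high 4 mm walls on both middle lines make 4 cells, 59 (x) x 102 (y) mm, centred at x +-31, y +-53 mm. Origin: under its centre; z up; -x: front, with the label holder (70 mm wide, to 119 mm from the origin, 64 mm high).
- dish_tray_label (a point): Middle of the barcode label (56 x 40 mm, white with black bars) of the dish tray; it slopes at 45 degrees, facing up and away from the tray's front. z axis: square out of the label; y axis: along the tray's y, the label's long side. It lies at (-97, 0, 45) mm in the tray's frame.
- jar_tray_label (a point): Middle of the barcode label (56 x 40 mm, white with black bars) of the jar tray; it slopes at 45 degrees, facing up and away from the tray's front. z axis: square out of the label; y axis: along the tray's y, the label's long side. It lies at (-97, 0, 45) mm in the tray's frame.
- scanner: The label scanner, 130 mm high, 250 g, loose: a round black foot (70 mm across, 12 mm high), a short neck (26 x 22 mm) and a white head (64 mm long, 30 mm wide in y, 36 mm thick) that looks 45 degrees downwards. Origin: centre of the foot's underside; z up; the beam leaves towards +x and down. It starts standing on its charging pad.
- scanner_head (a point): Centre of the scanner's head, where to grasp it from above across its flat parallel sides (30 mm apart, along the scanner's y); 95 mm above the foot's underside, on the foot's axis. x, y, z axes as scanner. The head reaches 35 mm above this point.
- scanner_window (a point): The scanner's window in the lower front end of the head, at (23, 0, 72) mm in the frame of scanner. z axis: the beam, (0.707, 0, -0.707) in the frame of scanner; y axis: the scanner's y.
- pad_top (a point): Centre of the top face of the round grey charging pad, 110 mm across, 8 mm high, fixed to the bench. The scanner may stand on it at any yaw.
- reagent_bottle: Bystander: a white bottle, 64 mm across, 150 mm high. Origin under its centre.
- tube_rack: Bystander: a green rack of capped tubes, 70 (x) x 200 (y) x 78 mm. Origin under its centre.
- densitometer: Bystander: a white hand-held meter lying on the bench, 60 (x) x 150 (y) x 44 mm. Origin under its centre.
Things that resemble listed ones, but are neither listed nor needed, are in the scene too. What is shaped like the scanner but red is not meant. What is shaped like the part that bears jar1_center but black is not meant.

How it is judged:
On the way, in this order (a step that is already met when the one before it is completed fails the run):
1. every dish lies flat in the plain tray and every jar stands in the divided tray (x of dish1_center in the frame of dish_tray between -0.05 and 0.05 m and y of dish1_center in the frame of dish_tray between -0.093 and 0.093 m and z of each of dish1_center, dish2_center, dish3_center in the frame of dish_tray below 0.05 m and angle between each of dish1_center, dish2_center, dish3_center, jar1_center, jar2_center, jar3_center's own z axis and vertical below 0.2 rad and x of dish2_center in the frame of dish_tray between -0.05 and 0.05 m and y of dish2_center in the frame of dish_tray between -0.093 and 0.093 m and x of dish3_center in the frame of dish_tray between -0.05 and 0.05 m and y of dish3_center in the frame of dish_tray between -0.093 and 0.093 m and x of jar1_center in the frame of jar_tray between -0.055 and 0.055 m and y of jar1_center in the frame of jar_tray between -0.098 and 0.098 m and z of each of jar1_center, jar2_center, jar3_center in the frame of jar_tray below 0.045 m and x of jar2_center in the frame of jar_tray between -0.055 and 0.055 m and y of jar2_center in the frame of jar_tray between -0.098 and 0.098 m and x of jar3_center in the frame of jar_tray between -0.055 and 0.055 m and y of jar3_center in the frame of jar_tray between -0.098 and 0.098 m), for 0.3 s.
2. the held scanner is aimed at the dish tray's label and held steady (x of dish_tray_label in the frame of scanner_window between -0.018 and 0.018 m and y of dish_tray_label in the frame of scanner_window between -0.018 and 0.018 m and z of dish_tray_label in the frame of scanner_window between 0.06 and 0.15 m and z of scanner_window in the frame of dish_tray_label above 0.04 m and angle between the z axis of scanner_window and the z axis of dish_tray_label, either way round below 0.4 rad and contact force between the fingers and scanner above 1 N and linear speed of scanner below 0.02 m/s and angular speed of scanner below 0.2 rad/s), for 1.2 s.
3. the held scanner is aimed at the jar tray's label and held steady (x of jar_tray_label in the frame of scanner_window between -0.018 and 0.018 m and y of jar_tray_label in the frame of scanner_window between -0.018 and 0.018 m and z of jar_tray_label in the frame of scanner_window between 0.06 and 0.15 m and z of scanner_window in the frame of jar_tray_label above 0.04 m and angle between the z axis of scanner_window and the z axis of jar_tray_label, either way round below 0.4 rad and contact force between the fingers and scanner above 1 N and linear speed of scanner below 0.02 m/s and angular speed of scanner below 0.2 rad/s), for 1.2 s.
At the end, for the whole second after the job is handed in: Dishes flat, lid up, in the plain tray; jars upright on the divided tray's floor (0.2 rad); both labels scanned (18 mm off beam, 60-150 mm away, 0.4 rad off square, under 20 mm/s, 1.2 s), dish tray first; scanner upright on its pad, foot within 22 mm of its centre (all of step 1 and horizontal distance between scanner and pad_top below 0.022 m and angle between scanner's own z axis and vertical below 0.1 rad and z of scanner in the frame of pad_top below 0.006 m and linear speed of scanner below 0.02 m/s); the robot touches nothing.
It fails at once if Reagent bottle pushed more than 30 mm or tipped (distance of reagent_bottle from where it was at the start of the episode above 0.03 m or angle between reagent_bottle's own z axis and vertical above 0.4 rad).
It fails at once if Tube rack pushed more than 30 mm or tipped (distance of tube_rack from where it was at the start of the episode above 0.03 m or angle between tube_rack's own z axis and vertical above 0.4 rad).
It fails at once if Densitometer pushed more than 30 mm or tipped (distance of densitometer from where it was at the start of the episode above 0.03 m or angle between densitometer's own z axis and vertical above 0.4 rad).
It fails at once if the scanner is knocked over (angle between scanner's own z axis and vertical above 1.2 rad).
Of dish1, dish2, dish3, jar1, jar2, jar3 only 4 to 6 are there at a start; the rules pass over those that are not, and their reading is None.
At some moment in a run one of dish1, dish2, dish3 may be knocked a few centimetres aside while the robot is not near it.
It also fails if it takes over 210 s, if anything falls off the work surface, if the arm or the gripper's body presses on something with over 40 N, if the wrist force passes 120 N, or if a joint passes its speed limit or range.

## Working session

There is one attempt and no reset: what is moved stays moved. The work goes in short steps, Python scripts to look and compute and a tool call to move; the robot and the scene stay as the last step left them, time stands still between calls to the robot, and variables do not carry over. Pictures are saved under pics/ and viewed, about 12 in all and at most 16, crops included, and the job is handed in when it is done.

Besides the shell and the picture viewer there is one more tool, called after "Call:" by a JSON object that holds its "method" and its "body". play_rows: Moves the arm, as the interface text tells. Its arguments: {"type":"object","properties":{"rows":{"type":"string"},"squeeze":{"type":"number"}},"required":["rows"]}

```bash
mkdir -p pics; ls; python3 - <<'E'
from station import *
import cv2,numpy as np
s=observe();print({k:np.round(v,3) if not isinstance(v,dict) else v for k,v in s.items()})
for n in("top","side","wrist"):
    c=camera_model(n);print(n,c)
    p,d=grab_frame(n);np.savez(f"pics/{n}0.npz",p=p,d=d)
    cv2.imwrite(f"pics/{n}0.png",cv2.resize(p[:,:,::-1],(800,600)))
try: print(tcp_to_grasp)
except Exception as e: print(e)
E
```

```text
pics
{'time_s': np.float64(0.0), 'qpos': array([-1.232,  0.265,  1.605, -0.   ,  1.274, -0.037]), 'joint_vel': array([ 0.003,  0.001, -0.001, -0.   ,  0.001,  0.   ]), 'effort': array([-3.0000e-03, -5.0212e+01, -3.5688e+01,  7.2000e-02,  2.9000e-02,
       -0.0000e+00]), 'ee_pos': array([ 0.247, -0.627,  0.237]), 'orientation': array([-0.384,  2.018, -2.014]), 'force': array([ 0.424, -0.561, -0.021]), 'wrist_torque': array([-0.02 , -0.033,  0.033]), 'grip_width': np.float64(1.001)}
top {'fx': 403.0294475944081, 'fy': 403.0294475944081, 'cx': 254.1669759289182, 'cy': 198.94825871221047, 'eye': array([ 0.4371699 , -0.02609024,  1.02989039]), 'orientation': array([ 0.12438855, -0.06756443, -1.57009515])}
side {'fx': 491.6576445649075, 'fy': 491.6576445649075, 'cx': 260.3952305244967, 'cy': 194.0050356043371, 'eye': array([ 0.40737073, -0.91254242,  0.6020401 ]), 'orientation': array([ 1.05925436, -0.07504323, -0.15449513])}
wrist {'fx': 309.0462474671359, 'fy': 309.0462474671359, 'cx': 258.6064991292845, 'cy': 191.82654101813392, 'eye': array([ 0.30833204, -0.602916  ,  0.38279285]), 'orientation': array([-0.22506154,  0.15699757, -1.18674402])}
0.0187
```

View pics/top0.png

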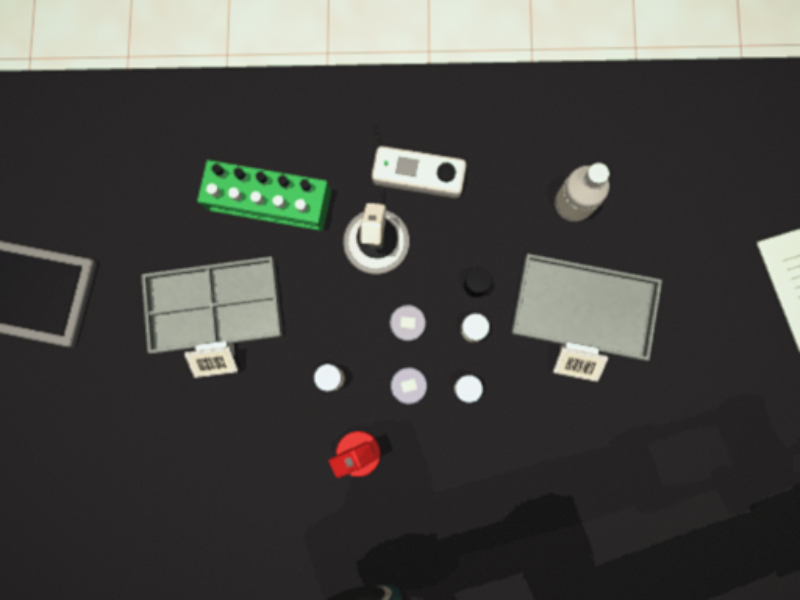

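View pics/side0.png

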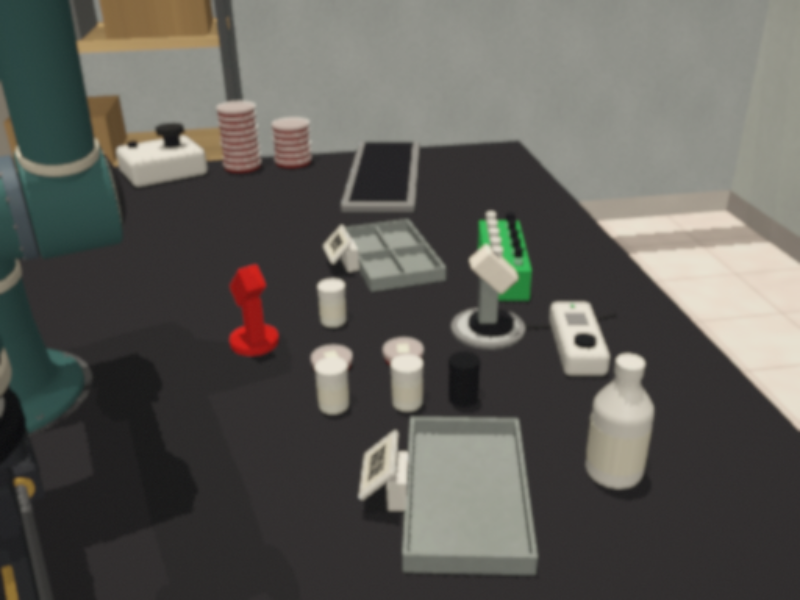

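The top picture (800x600) shows 2 dishes at (407,323) and (408,386), and 3 jars at (475,327), (468,389) and (328,377). The dish tray is at right (587,307) and the jar tray at left (212,306). The scanner stands on its pad at (376,240). The red scanner and the black jar are decoys.

```bash
cat > h.py <<'E'
from station import *
import cv2,numpy as np
from scipy.spatial.transform import Rotation as R
def ray(c,u,v):
    d=np.stack([(np.asarray(u,float)-c['cx'])/c['fx'],-(np.asarray(v,float)-c['cy'])/c['fy'],-np.ones_like(np.asarray(u,float))],-1)
    return R.from_rotvec(c['orientation']).apply(d.reshape(-1,3)).reshape(d.shape)
def plane(c,u,v,z):
    r=ray(c,u,v); return c['eye']+r*((z-c['eye'][2])/r[...,2])[...,None]
def cloud(c,d):
    v,u=np.mgrid[0:384,0:512]; return c['eye']+ray(c,u,v)*d[...,None]
def blobs(mask,amin=30):
    n,l,s,ce=cv2.connectedComponentsWithStats(mask.astype(np.uint8))
    return [(ce[i],s[i],l==i) for i in range(1,n) if s[i,4]>=amin]
def toolmove(dw):  # world shift -> tool axes shift
    return R.from_rotvec(observe()['orientation']).inv().apply(dw)
E
python3 - <<'E'
from h import *
c=camera_model("top");f=np.load("pics/top0.npz");p,d=f['p'],f['d']
X=cloud(c,d);z=X[...,2];hsv=cv2.cvtColor(p,cv2.COLOR_RGB2HSV)
for s,(u,v) in {'dish1':(260,207),'jar':(304,209),'table':(150,300),'disht':(375,195),'head':(239,140),'slip':(261,206)}.items(): print(s,X[v,u].round(3),hsv[v,u])
m=(z>0.05)&(z<0.075)&(hsv[...,2]>150)&(hsv[...,1]<60)
for ce,s,l in blobs(m): 
    print('tall',ce.round(1),s[2:], plane(c,*ce,0.062).round(3), np.median(z[l]).round(3))
m=(hsv[...,2]>90)&(z<0.03)&(z>0.008)
for ce,s,l in blobs(m): print('low',ce.round(1),s[2:],plane(c,*ce,0.016).round(3),np.median(z[l]).round(3))
m=(hsv[...,1]<40)&(hsv[...,2]>60)&(z>-.01)&(z<.1)
for ce,s,l in blobs(m,300):
    pts=X[l];print('grey',ce.round(1),s[2:],pts.mean(0).round(3),cv2.minAreaRect((pts[:,:2]*1000).astype(np.float32)))
E
```

```text
dish1 [ 0.541 -0.004  0.013] [ 44  16 244]
jar [ 0.531 -0.111  0.061] [ 85   6 243]
table [0.308 0.273 0.002] [170  18  42]
disht [ 0.572 -0.295  0.007] [ 41  21 170]
head [0.683 0.041 0.133] [ 19  32 136]
slip [ 0.544 -0.007  0.016] [ 44  16 244]
tall [304.2 208.5] [ 17  16 215] [ 0.532 -0.111  0.062] 0.062
tall [133.2 226.1] [ 29  10 179] [0.491 0.303 0.062] 0.058
tall [373.  227.6] [ 31  12 192] [ 0.487 -0.273  0.062] 0.058
tall [209.5 240.9] [ 16  17 211] [0.455 0.116 0.062] 0.062
tall [299.9 248.1] [ 17  17 216] [ 0.438 -0.1    0.062] 0.062
low [267.7 120.1] [ 58  15 174] [ 0.768 -0.024  0.016] 0.022
low [362.8 135.4] [21 16 66] [ 0.725 -0.268  0.016] 0.017
low [236.1 160.2] [ 42  37 286] [0.662 0.057 0.016] 0.01
low [254.4 146.6] [15 22 88] [0.698 0.01  0.016] 0.01
low [ 33.3 187.3] [ 59  68 883] [0.595 0.585 0.016] 0.018
low [376.  193.8] [ 96  68 650] [ 0.574 -0.296  0.016] 0.023
low [131.9 190. ] [ 88  62 735] [0.586 0.325 0.016] 0.022
low [260.9 205.8] [ 22  22 383] [ 0.544 -0.006  0.016] 0.016
low [159.6 216.2] [37 12 89] [0.519 0.251 0.016] 0.022
low [261.5 246. ] [ 22  2
[... 809 characters left out ...]
10938), (166.60902404785156, 152.558837890625), 78.87833404541016)
grey [375.3 198.7] [  97   83 5171] [ 0.563 -0.295  0.009] ((546.572021484375, -293.27435302734375), (226.87823486328125, 188.6738739013672), 78.31509399414062)
grey [134.7 197.5] [  90   79 4819] [0.568 0.319 0.01 ] ((552.0469360351562, 320.0014953613281), (189.4597625732422, 231.81512451171875), 7.5260396003723145)
grey [260.4 206.2] [ 24  24 450] [ 0.543 -0.005  0.013] ((544.3389892578125, -4.947187423706055), (59.23887252807617, 59.53465270996094), 89.95220947265625)
grey [261.1 246.5] [ 24  24 462] [ 0.442 -0.007  0.014] ((442.1537170410156, -7.314064025878906), (58.60246276855469, 58.016658782958984), 89.79803466796875)
```

```bash
python3 - <<'E'
from h import *
c=camera_model("top");f=np.load("pics/top0.npz");p,d=f['p'],f['d']
X=cloud(c,d);z=X[...,2];hsv=cv2.cvtColor(p,cv2.COLOR_RGB2HSV)
print('tool axes',R.from_rotvec(observe()['orientation']).as_matrix().round(3).tolist())
x,y=X[...,0],X[...,1]
for n,y0 in(('dish',-.295),('jar',.32)):
    m=(hsv[...,1]<40)&(hsv[...,2]>60)&(abs(z-.024)<.004)&(abs(y-y0)<.14)&(x>.48)&(x<.66)
    q=cv2.morphologyEx(m.astype(np.uint8),cv2.MORPH_CLOSE,np.ones((3,3)))
    l=max(blobs(q),key=lambda b:b[1][4])[2]
    r=cv2.minAreaRect((X[l&m][:,:2]*1000).astype(np.float32));print(n,r)
    m2=(abs(y-y0)<.12)&(x<.53)&(x>.4)&(hsv[...,2]>130)&(z>.025)&(z<.075)
    print(' label', X[m2].mean(0).round(3),m2.sum())
m=(z>.075)&(abs(x-.69)<.09)&(abs(y-.045)<.07)
pts=X[m];print('head',m.sum(),pts.mean(0),cv2.minAreaRect((pts[:,:2]*1000).astype(np.float32)))
t=(pts[:,2]>.12);print(pts[t].mean(0),t.sum());
for zz in np.arange(.075,.14,.01):
    k=abs(pts[:,2]-zz)<.005; print(zz.round(3),pts[k].mean(0).round(3) if k.any() else 0,k.sum())
im=p[100:180,190:290];cv2.imwrite('pics/sc.png',cv2.resize(im[...,::-1],None,fx=7,fy=7,interpolation=cv2.INTER_CUBIC))
E
```

```text
tool axes [[-0.93, -0.001, 0.367], [-0.367, 0.002, -0.93], [-0.0, -1.0, -0.002]]
dish ((566.5050048828125, -292.517822265625), (216.83592224121094, 136.56544494628906), 78.28443145751953)
 label [ 0.482 -0.275  0.044] 564
jar ((569.8545532226562, 315.3702697753906), (140.63424682617188, 218.02207946777344), 7.401359558105469)
 label [0.486 0.305 0.045] 492
head 355 [0.68124058 0.04307435 0.11999651] ((686.1175537109375, 43.81941223144531), (29.983800888061523, 67.19005584716797), 84.66631317138672)
[0.67410067 0.04474595 0.1286408 ] 205
0.075 [0.693 0.028 0.08 ] 1
0.085 [0.696 0.028 0.085] 3
0.095 [0.71  0.036 0.096] 27
0.105 [0.704 0.04  0.105] 46
0.115 [0.675 0.043 0.116] 73
0.125 [0.673 0.045 0.125] 118
0.135 [0.676 0.045 0.134] 87
```

View pics/sc.png

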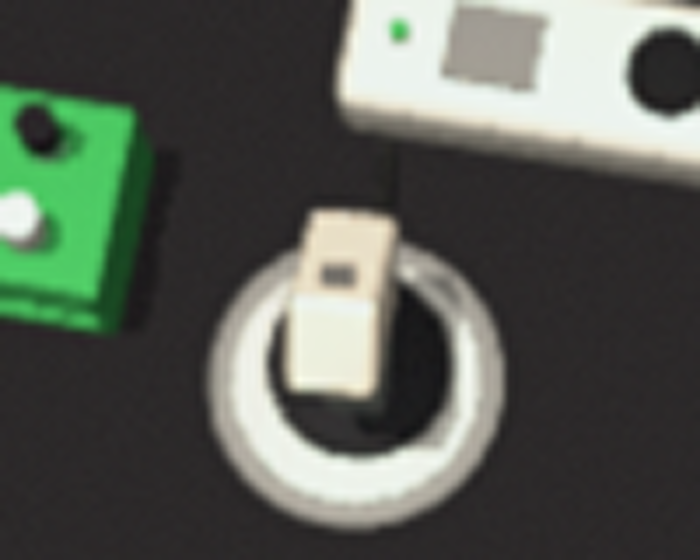

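The crop (7x, origin (190,100)) shows the scanner head at (340,300), pointing up and slightly right. Its beam therefore goes to world +x at a yaw of about -5°. I'll move over the jars, with the jaws along world y.

Call:
{"method": "play_rows", "body": {"rows": "1 -0.4095 0.037 -0.406 0 21.5 0;1 -0.4095 0.037 -0.406 0 21.5 0;1 -0.4095 0.037 -0.406 0 21.5 0;1 -0.4095 0.037 -0.406 0 21.5 0;1 -0.4095 0.037 -0.406 0 21.5 0;1 -0.4095 0.037 -0.406 0 21.5 0;1 -0.4095 0.037 -0.406 0 21.5 0;1 -0.4095 0.037 -0.406 0 21.5 0;1 -0.4095 0.037 -0.406 0 21.5 0;1 -0.4095 0.037 -0.406 0 21.5 0;1 -0.4095 0.037 -0.406 0 21.5 0;1 -0.4095 0.037 -0.406 0 21.5 0", "squeeze": 15}}

```text
time_s: 1.65
ee_pos: [0.4792, -0.1012, 0.2017]
orientation: [-0.0, -2.22, 2.222]
force: [0.7, 0.0, 0.3]
grip_width: 0.999
```

```bash
cat > look.py <<'E'
import sys
from h import *
s=observe();c=camera_model("wrist");p,d=grab_frame("wrist")
M=R.from_rotvec(s['orientation']).as_matrix()
print('t',s['time_s'],'tcp',s['ee_pos'].round(4),'axes x',M[:,0].round(3),'z',M[:,2].round(3),'F',s['force'].round(1),'g',round(float(s['grip_width']),3))
X=cloud(c,d);z=X[...,2];hsv=cv2.cvtColor(p,cv2.COLOR_RGB2HSV)
m=(abs(z-.062)<.006)&(hsv[...,2]>120)&(hsv[...,1]<60)&(d>.15)
for ce,st,l in blobs(m,200): print('jar',ce.round(0),st[2:],plane(c,*ce,.062).round(4))
m=(abs(z-.014)<.008)&(hsv[...,2]>90)&(d>.15)
for ce,st,l in blobs(m,200): print('dish',ce.round(0),st[2:],plane(c,*ce,.016).round(4))
if len(sys.argv)>1: cv2.imwrite(f'pics/{sys.argv[1]}.png',p[...,::-1]);np.savez(f'pics/{sys.argv[1]}.npz',p=p,d=d,eye=c['eye'],o=c['orientation'])
E
python3 look.py w1
```

```text
t 1.65 tcp [ 0.4792 -0.1012  0.2017] axes x [-1.     0.001  0.   ] z [-0.001 -1.     0.001] F [0.7 0.  0.3] g 0.999
jar [269. 123.] [  44   45 1523] [ 0.5335 -0.11    0.062 ]
jar [442. 169.] [ 75  23 731] [ 0.4908 -0.2716  0.062 ]
jar [ 34. 205.] [  46   40 1379] [0.456  0.1159 0.062 ]
jar [257. 221.] [  40   39 1239] [ 0.4396 -0.0984  0.062 ]
dish [108.   9.] [  89   25 1466] [0.6375 0.0439 0.016 ]
dish [347.  50.] [ 29 109 202] [ 0.6018 -0.1879  0.016 ]
dish [167. 110.] [  56   56 2413] [ 0.5448 -0.0052  0.016 ]
dish [ 75. 188.] [ 31  34 280] [0.4612 0.1029 0.016 ]
dish [175. 202.] [  51   49 1952] [ 0.4448 -0.007   0.016 ]
```

View pics/w1.png

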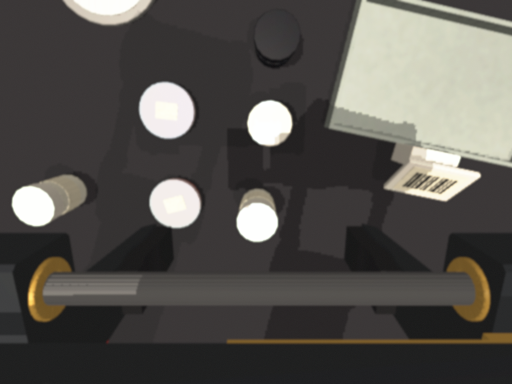

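Wrist picture: jars at (269,123), (257,221) and (34,205), dishes at (167,110) and (175,202). This agrees with the top view to 2 mm. Next I grasp jar B.

Call:
{"method": "play_rows", "body": {"rows": "0.7 0.04 0.06 -0.002 0 0 0;0.7 0.04 0.1 -0.002 0 0 0;0.7 0.04 0.14 -0.002 0 0 0;0.7 0.04 0.176 -0.002 0 0 0;0.7 0.04 0.176 -0.002 0 0 0;0 0.04 0.176 -0.002 0 0 0;0 0.04 0.176 -0.002 0 0 0;0 0.04 0.176 -0.002 0 0 0;0 0.04 0.176 -0.002 0 0 0;0 0.04 0.176 -0.002 0 0 0;0 0.04 0.14 -0.002 0 0 0;0 0.04 0.04 -0.002 0 0 0", "squeeze": 15}}

```text
time_s: 3.2
ee_pos: [0.4371, -0.0971, 0.1232]
orientation: [0.007, -2.221, 2.217]
force: [1.0, -1.0, 0.7]
grip_width: 0.446
```

Call:
{"method": "play_rows", "body": {"rows": "0 -0.02 -0.038 0 0 0 0;0 -0.041 -0.038 -0.05 0 0 0;0 -0.041 -0.038 -0.379 0 0 0;0 -0.041 -0.038 -0.379 0 0 0;0 -0.041 -0.038 -0.379 0 0 0;0 -0.041 -0.038 -0.379 0 0 0;0 -0.041 -0.038 -0.379 0 0 0;0 -0.041 -0.038 -0.379 0 0 0;0 -0.041 -0.038 -0.379 0 0 0;0 -0.041 -0.038 -0.379 0 0 0;0 -0.041 -0.038 -0.379 0 0 0"}}

```text
time_s: 4.58
ee_pos: [0.4805, 0.2794, 0.1621]
orientation: [-0.001, -2.22, 2.221]
force: [1.1, -0.3, -1.0]
grip_width: 0.448
```

```bash
cat > tray.py <<'E'
import sys
from h import *
# tray pose from a wrist picture: floor region (z~.004) + label
name,yaw0,x0,y0=sys.argv[1],float(sys.argv[2]),float(sys.argv[3]),float(sys.argv[4])
f=np.load(f'pics/{name}.npz');c=camera_model('wrist');c['eye']=f['eye'];c['orientation']=f['o'];p,d=f['p'],f['d']
X=cloud(c,d);z=X[...,2];hsv=cv2.cvtColor(p,cv2.COLOR_RGB2HSV)
a=np.radians(yaw0);L=np.stack([(X[...,0]-x0)*np.cos(a)+(X[...,1]-y0)*np.sin(a),-(X[...,0]-x0)*np.sin(a)+(X[...,1]-y0)*np.cos(a),z],-1)
m=(abs(z-.004)<.006)&(hsv[...,2]>70)&(hsv[...,1]<50)&(abs(L[...,0])<.075)&(abs(L[...,1])<.12)
for ce,st,l in blobs(m,300):
    q=L[l];print('floor local x',np.percentile(q[:,0],[1,99]).round(4),'y',np.percentile(q[:,1],[1,99]).round(4),len(q),cv2.minAreaRect((q[:,:2]*1000).astype(np.float32)))
m=(abs(z-.024)<.004)&(hsv[...,2]>60)&(hsv[...,1]<50)&(abs(L[...,0])<.08)&(abs(L[...,1])<.125)
q=L[m];print('rim',np.percentile(q[:,0],[1,99]).round(4),np.percentile(q[:,1],[1,99]).round(4))
m=(abs(z-.045)<.018)&(hsv[...,2]>130)&(L[...,0]<-.07)&(L[...,0]>-.13)&(abs(L[...,1])<.05)
for ce,st,l in blobs(cv2.morphologyEx(m.astype(np.uint8),cv2.MORPH_CLOSE,np.ones((7,7))),200): print('label local',L[l].mean(0).round(4),'world',X[l].mean(0).round(4),'yrange',L[l][:,1].min(),L[l][:,1].max())
E
python3 look.py w2; python3 tray.py w2 7.4 .5699 .3154; python3 tray.py w1 -11.7 .5665 -.2925
```

```text
t 4.575 tcp [0.4805 0.2794 0.1621] axes x [-1.     0.001  0.   ] z [-0.001 -1.     0.   ] F [ 1.1 -0.3 -1. ] g 0.448
jar [226. 175.] [ 85  22 928] [0.4946 0.3065 0.062 ]
jar [449. 217.] [  50   42 1517] [0.459  0.1201 0.062 ]
dish [195.  71.] [ 260  162 5170] [0.579  0.3366 0.016 ]
dish [409. 197.] [ 34  36 301] [0.4635 0.1327 0.016 ]
floor local x [0.0091 0.0651] y [-0.102  -0.0003] 7738 ((37.08483123779297, -51.10264205932617), (102.64957427978516, 57.42515563964844), 89.97827911376953)
floor local x [0.0088 0.0653] y [0.0071 0.1062] 8020 ((36.76502227783203, 56.331600189208984), (58.193702697753906, 101.0992660522461), 0.3702681362628937)
floor local x [-0.0565  0.0024] y [-0.1021 -0.0005] 7258 ((-27.069801330566406, -51.246646881103516), (59.38620376586914, 102.48957061767578), 0.12375909090042114)
floor local x [-0.0568  0.002 ] y [0.007 0.106] 6897 ((-27.38409996032715, 56.342098236083984), (59.2769889831543, 101.20418548583984), 0.15506094694137573)
rim [-0.0607  0.0686] [-0.1059  0.1097]
label local [-0.0863  0.0011  0.0487] world [0.4842 0.3054 0.0487] yrange -0.03338180920971327 0.03640899961678298
floor local x [-0.0574  0.0633] y [-0.0907  0.0996] 21236 ((2.7292404174804688, -0.9841384887695312), (122.79308319091797, 205.4595489501953), 0.14381524920463562)
rim [-0.0741  0.0671] [-0.0839  0.1103]
label local [-0.0889  0.0048  0.0481] world [ 0.4804 -0.2698  0.0481] yrange -0.0502882406864263 0.18360576356679764
```

View pics/w2.png

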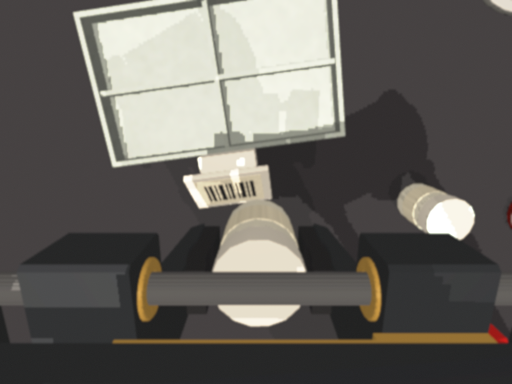

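Wrist picture: the four jar-tray cells are clear, and the label is at (230,190). The held jar is upright at (260,260). Next I place it in the far-left cell.

Call:
{"method": "play_rows", "body": {"rows": "0 -0.05 0 -0.04 0 0 0;0 -0.1 0 -0.08 0 0 0;0 -0.1165 0.02 -0.093 0 0 0;0 -0.1165 0.06 -0.093 0 0 0;0 -0.1165 0.1 -0.093 0 0 0;0 -0.1165 0.12 -0.093 0 0 0;0 -0.1165 0.13 -0.093 0 0 0;0 -0.1165 0.13 -0.093 0 0 0;0.65 -0.1165 0.13 -0.093 0 0 0;0.65 -0.1165 0.13 -0.093 0 0 0;0.65 -0.1165 0.09 -0.093 0 0 0;0.65 -0.1165 0.03 -0.093 0 0 0"}}

```text
time_s: 6.12
ee_pos: [0.5952, 0.3733, 0.1309]
orientation: [0.006, -2.217, 2.222]
force: [0.7, 0.7, 0.6]
grip_width: 0.646
```

Call:
{"method": "play_rows", "body": {"rows": "0.7 0.03 0 0.05 0 0 0;0.7 0.06 0 0.1 0 0 0;0.7 0.09 0 0.15 0 0 0;0.7 0.12 0 0.2 0 0 0;0.7 0.141 0.01 0.2555 0 0 0;0.7 0.141 0.05 0.2555 0 0 0;0.7 0.141 0.09 0.2555 0 0 0;0.7 0.141 0.106 0.2555 0 0 0;0.7 0.141 0.106 0.2555 0 0 0;0 0.141 0.106 0.2555 0 0 0;0 0.141 0.106 0.2555 0 0 0;0 0.141 0.106 0.2555 0 0 0"}}

```text
time_s: 7.62
ee_pos: [0.4573, 0.1189, 0.0275]
orientation: [0.002, 2.22, -2.219]
force: [-1.2, 0.1, 4.2]
grip_width: 0.451
```

Call:
{"method": "play_rows", "body": {"rows": "0 0 0 0 0 0 0;0 0 -0.04 0 0 0 0;0 0 -0.095 0 0 0 0;0 -0.05 -0.1 -0.05 0 0 0;0 -0.1 -0.1 -0.1 0 0 0;0 -0.1547 -0.1 -0.1505 0 0 0;0 -0.1547 -0.07 -0.1505 0 0 0;0 -0.1547 -0.03 -0.1505 0 0 0;0 -0.1547 -0.006 -0.1505 0 0 0;0 -0.1547 -0.006 -0.1505 0 0 0;0.65 -0.1547 -0.006 -0.1505 0 0 0;0.65 -0.1547 -0.006 -0.1505 0 0 0"}}

```text
time_s: 9.12
ee_pos: [0.6112, 0.2693, 0.0332]
orientation: [0.001, 2.221, -2.22]
force: [-0.1, -0.0, 0.2]
grip_width: 0.636
```

Call:
{"method": "play_rows", "body": {"rows": "0.65 0 -0.04 0 0 0 0;0.65 0 -0.1 0 0 0 0;0.65 0.02 -0.12 0.06 0 0 0;0.7 0.03 -0.12 0.12 0 0 0;0.7 0.04 -0.12 0.18 0 0 0;0.7 0.05 -0.12 0.24 0 0 0;0.7 0.06 -0.12 0.3 0 0 0;0.7 0.0777 -0.12 0.36 0 0 0;0.7 0.0777 -0.12 0.378 0 0 0;0.7 0.0777 -0.12 0.378 0 0 0"}}

```text
time_s: 10.38
ee_pos: [0.5336, -0.1097, 0.153]
orientation: [-0.004, -2.221, 2.221]
force: [1.0, 0.5, 1.1]
grip_width: 0.699
```

```bash
python3 look.py w3; python3 - <<'E'
from h import *
c=camera_model("top");p,d=grab_frame("top");np.savez("pics/top1.npz",p=p,d=d)
X=cloud(c,d);z=X[...,2];hsv=cv2.cvtColor(p,cv2.COLOR_RGB2HSV)
for a,b,h in((.05,.075,.062),(.008,.03,.016)):
  for ce,s,l in blobs((z>a)&(z<b)&(hsv[...,2]>130)&(hsv[...,1]<60),150): print(h,ce.round(1),s[2:],plane(c,*ce,h).round(3),np.median(z[l]).round(3))
E
```

```text
t 10.375 tcp [ 0.5336 -0.1097  0.153 ] axes x [-1.     0.002 -0.002] z [-0.002 -1.    -0.   ] F [1.  0.5 1.1] g 0.699
jar [260. 195.] [  50   50 1886] [ 0.5343 -0.1101  0.062 ]
dish [80. 43.] [ 131   79 4593] [0.6536 0.0408 0.016 ]
dish [348. 104.] [ 43 150 575] [ 0.6039 -0.1877  0.016 ]
dish [442.  65.] [141  36 727] [ 0.6363 -0.2649  0.016 ]
dish [147. 170.] [  62   59 2905] [ 0.5455 -0.0056  0.016 ]
dish [423. 204.] [180  40 570] [ 0.5124 -0.2654  0.016 ]
0.062 [148.9 178.9] [ 16  17 213] [0.607 0.268 0.062] 0.066
0.062 [106.2 183.8] [ 16  17 208] [0.595 0.374 0.062] 0.066
0.062 [133.2 226.2] [ 30  11 189] [0.491 0.303 0.062] 0.058
0.016 [234.5 162.3] [ 35  33 194] [0.657 0.061 0.016] 0.009
0.016 [ 32.8 188.8] [ 58  66 643] [0.591 0.586 0.016] 0.018
0.016 [135.2 194.9] [ 88  61 583] [0.573 0.316 0.016] 0.022
0.016 [405.5 204.2] [ 50  58 188] [ 0.547 -0.368  0.016] 0.023
0.016 [257.5 206. ] [ 14  22 243] [0.544 0.002 0.016] 0.016
0.016 [259.3 245.6] [ 19  23 296] [ 0.444 -0.002  0.016] 0.016
```

Both jars stand at a top height of 66 mm, so they are on the tray floor. Next is the third jar.

Call:
{"method": "play_rows", "body": {"rows": "0.7 0 0.06 0 0 0 0;0.7 0 0.11 0 0 0 0;0.7 0 0.126 0 0 0 0;0.7 0 0.126 0 0 0 0;0 0 0.126 0 0 0 0;0 0 0.126 0 0 0 0;0 0 0.126 0 0 0 0;0 0 0.126 0 0 0 0;0 0 0.08 0 0 0 0;0 0 0.02 0 0 0 0;0 0 0 -0.04 0 0 0;0 0 0 -0.09 0 0 0"}}

```text
time_s: 11.98
ee_pos: [0.5352, -0.019, 0.1557]
orientation: [0.01, 2.219, -2.22]
force: [-0.2, -0.3, -0.6]
grip_width: 0.45
```

Call:
{"method": "play_rows", "body": {"rows": "0 0 0 -0.06 0 0 0;0 0 0 -0.12 0 0 0;0 -0.016 0 -0.18 0 0 0;0 -0.016 0 -0.23 0 0 0;0 -0.016 0 -0.28 0 0 0;0 -0.016 0.03 -0.28 0 0 0;0 -0.016 0.08 -0.28 0 0 0;0 -0.016 0.12 -0.28 0 0 0;0 -0.016 0.12 -0.28 0 0 0;0.65 -0.016 0.12 -0.28 0 0 0;0.65 -0.016 0.12 -0.28 0 0 0;0.65 -0.016 0.08 -0.28 0 0 0"}}

```text
time_s: 13.48
ee_pos: [0.5466, 0.2599, 0.0706]
orientation: [0.006, -2.216, 2.222]
force: [-0.1, 0.1, 0.6]
grip_width: 0.649
```

Call:
{"method": "play_rows", "body": {"rows": "0.75 0 -0.06 0 0 0 0;0.75 0 -0.09 0.06 0 0 0;0.75 0.02 -0.09 0.12 0 0 0;0.75 0.05 -0.09 0.18 0 0 0;0.75 0.09 -0.09 0.24 0 0 0;0.75 0.105 -0.09 0.267 0 0 0;0.75 0.105 -0.09 0.267 0 0 0"}}

```text
time_s: 14.35
ee_pos: [0.4429, -0.0082, 0.1634]
orientation: [-0.007, -2.22, 2.221]
force: [0.6, 0.7, -0.5]
grip_width: 0.75
```

```bash
python3 look.py w4; cat > top.py <<'E'
from h import *
c=camera_model("top");p,d=grab_frame("top")
X=cloud(c,d);z=X[...,2];hsv=cv2.cvtColor(p,cv2.COLOR_RGB2HSV)
for a,b,h in((.05,.075,.062),(.008,.03,.016)):
  for ce,s,l in blobs((z>a)&(z<b)&(hsv[...,2]>130)&(hsv[...,1]<60),150): print(h,ce.round(1),s[2:],plane(c,*ce,h).round(3),np.median(z[l]).round(3))
import sys
if len(sys.argv)>1: cv2.imwrite(f'pics/{sys.argv[1]}.png',cv2.resize(p[...,::-1],(800,600)))
E
python3 top.py
```

```text
t 14.35 tcp [ 0.4429 -0.0082  0.1634] axes x [-1.     0.004 -0.002] z [-0.004 -1.     0.001] F [ 0.6  0.7 -0.5] g 0.75
dish [14. 52.] [  35  100 1192] [0.5582 0.2062 0.016 ]
dish [460.  55.] [  76  106 1134] [ 0.5547 -0.1841  0.016 ]
dish [255.  68.] [  63   67 3305] [ 0.5448 -0.0044  0.016 ]
dish [257. 179.] [  58   58 2567] [ 0.4443 -0.0061  0.016 ]
dish [202. 262.] [ 24  23 333] [0.3556 0.0522 0.016 ]
0.062 [148.9 178.8] [ 16  17 211] [0.607 0.268 0.062] 0.066
0.062 [106.2 183.8] [ 16  17 208] [0.595 0.374 0.062] 0.066
0.062 [151.5 203. ] [ 16  17 212] [0.547 0.26  0.062] 0.066
0.062 [132.9 226.1] [ 30  10 177] [0.491 0.304 0.062] 0.058
0.062 [373.3 227.8] [ 31  13 208] [ 0.486 -0.274  0.062] 0.058
0.016 [233.3 160.9] [ 28  39 212] [0.66  0.064 0.016] 0.009
0.016 [ 32.9 188.7] [ 58  66 637] [0.591 0.586 0.016] 0.018
0.016 [373.3 197.7] [ 94  67 417] [ 0.564 -0.289  0.016] 0.023
0.016 [135.3 195. ] [ 88  61 578] [0.573 0.316 0.016] 0.022
0.016 [260.9 204.6] [ 22  19 323] [ 0.547 -0.006  0.016] 0.016
```

Call:
{"method": "play_rows", "body": {"rows": "0.8 0 0.06 -0.001 0 0 0;0.8 0 0.11 -0.001 0 0 0;0.8 0 0.145 -0.001 0 0 0;0.8 0 0.156 -0.001 0 0 0;0.8 0 0.156 -0.001 0 0 0;0 0 0.156 -0.001 0 0 0;0 0 0.156 -0.001 0 0 0;0 0 0.156 -0.001 0 0 0;0 0 0.156 -0.001 0 0 0;0 0 0.12 -0.001 0 0 0;0 0 0.06 -0.001 0 0 0;0 0 0.01 -0.001 0 0 0"}}

```text
time_s: 15.95
ee_pos: [0.4439, -0.0051, 0.1542]
orientation: [0.0, 2.221, -2.221]
force: [1.5, -0.2, -1.6]
grip_width: 0.63
```

Call:
{"method": "play_rows", "body": {"rows": "0 -0.02 -0.02 0.05 0 0 0;0 -0.03 -0.02 0.11 0 0 0;0 -0.03 -0.02 0.17 0 0 0;0 -0.03 -0.02 0.23 0 0 0;0 -0.03 -0.02 0.28 0 0 0;0 -0.03 -0.02 0.28 0 0 0;0 -0.03 -0.02 0.28 0 0 0"}}

```text
time_s: 16.82
ee_pos: [0.4736, -0.2845, 0.1718]
orientation: [0.0, -2.222, 2.219]
force: [-0.1, 0.5, -0.2]
grip_width: 0.628
```

```bash
python3 look.py w5; python3 tray.py w5 -11.7 .568 -.294
```

```text
t 16.825 tcp [ 0.4736 -0.2845  0.1718] axes x [-1.     0.     0.001] z [-0.    -1.    -0.001] F [-0.1  0.5 -0.2] g 0.628
jar [248. 169.] [ 82  26 868] [ 0.4906 -0.2748  0.062 ]
dish [197. 104.] [167 154 468] [ 0.5441 -0.2252  0.016 ]
dish [351.  40.] [ 147  151 1390] [ 0.5988 -0.3661  0.016 ]
floor local x [-0.0599  0.0613] y [-0.1006  0.1069] 29870 ((0.5696220397949219, 3.1839599609375), (122.8743667602539, 209.34796142578125), 0.1016816645860672)
rim [-0.0647  0.0652] [-0.1046  0.111 ]
label local [-0.0879  0.0043  0.0486] world [ 0.4828 -0.272   0.0486] yrange -0.03199503416098848 0.037751873596067596
```

View pics/w5.png

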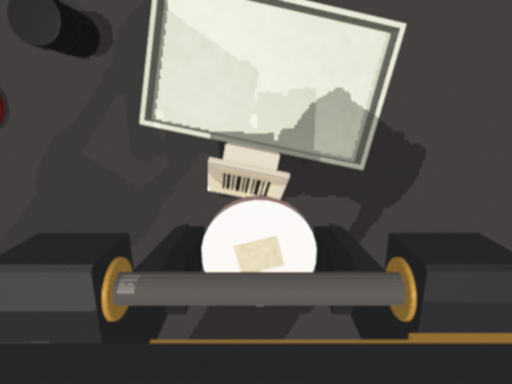

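Wrist picture: the dish is held flat at (258,240) with the paper up. The tray is empty, and its label is at (248,178).

Call:
{"method": "play_rows", "body": {"rows": "0 -0.05 0 0.03 0 0 0;0 -0.0855 0.01 0.0495 0 0 0;0 -0.0855 0.06 0.0495 0 0 0;0 -0.0855 0.11 0.0495 0 0 0;0 -0.0855 0.145 0.0495 0 0 0;0 -0.0855 0.159 0.0495 0 0 0;0 -0.0855 0.159 0.0495 0 0 0;0 -0.0855 0.159 0.0495 0 0 0;0.76 -0.0855 0.159 0.0495 0 0 0;0.76 -0.0855 0.159 0.0495 0 0 0;0.76 -0.0855 0.14 0.0495 0 0 0;0.76 -0.0855 0.09 0.0495 0 0 0"}}

```text
time_s: 18.38
ee_pos: [0.5576, -0.3332, 0.0809]
orientation: [0.006, -2.223, 2.215]
force: [0.6, -0.0, 0.1]
grip_width: 0.759
```

Call:
{"method": "play_rows", "body": {"rows": "0.76 0 -0.06 0 0 0 0;0.76 0 -0.08 -0.05 0 0 0;0.76 0 -0.08 -0.11 0 0 0;0.76 0 -0.08 -0.17 0 0 0;0.76 0.015 -0.08 -0.23 0 0 0;0.76 0.015 -0.08 -0.29 0 0 0;0.76 0.015 -0.08 -0.33 0 0 0;0.76 0.015 -0.08 -0.33 0 0 0"}}

```text
time_s: 19.38
ee_pos: [0.5448, -0.0021, 0.1639]
orientation: [-0.003, 2.218, -2.218]
force: [-0.6, -0.8, -0.7]
grip_width: 0.764
```

```bash
python3 look.py w6; python3 top.py
```

```text
t 19.375 tcp [ 0.5448 -0.0021  0.1639] axes x [-1.    -0.005 -0.002] z [ 0.005 -1.    -0.   ] F [-0.6 -0.8 -0.7] g 0.764
dish [211.  55.] [ 123   92 4452] [0.6572 0.0415 0.016 ]
dish [ 32. 128.] [  54  143 1671] [0.5927 0.2101 0.016 ]
dish [457. 128.] [  63  141 1512] [ 0.5955 -0.1851  0.016 ]
dish [262. 179.] [  57   57 2556] [ 0.5456 -0.0044  0.016 ]
dish [  7. 176.] [ 16  37 374] [0.5475 0.2427 0.016 ]
dish [505. 224.] [ 16  22 218] [ 0.5005 -0.2495  0.016 ]
dish [190. 334.] [ 52  16 473] [0.3679 0.0746 0.016 ]
0.062 [148.9 178.8] [ 16  17 212] [0.607 0.268 0.062] 0.066
0.062 [106.1 183.9] [ 15  17 205] [0.595 0.374 0.062] 0.066
0.062 [151.5 203. ] [ 16  17 212] [0.547 0.26  0.062] 0.066
0.062 [133.  226.2] [ 30  11 184] [0.491 0.303 0.062] 0.058
0.062 [373.1 227.7] [ 31  13 203] [ 0.486 -0.274  0.062] 0.058
0.016 [ 32.9 188.8] [ 58  66 641] [0.591 0.586 0.016] 0.018
0.016 [372.7 197.8] [ 94  67 420] [ 0.564 -0.287  0.016] 0.024
0.016 [134.9 194.8] [ 88  61 575] [0.574 0.317 0.016] 0.022
0.016 [392.4 200.1] [ 24  24 418] [ 0.558 -0.336  0.016] 0.02
```

Call:
{"method": "play_rows", "body": {"rows": "0.8 0 0.06 0 0 0 0;0.8 0 0.11 0 0 0 0;0.8 0 0.145 0 0 0 0;0.8 0 0.156 0 0 0 0;0.8 0 0.156 0 0 0 0;0 0 0.156 0 0 0 0;0 0 0.156 0 0 0 0;0 0 0.156 0 0 0 0;0 0 0.156 0 0 0 0;0 0 0.12 0 0 0 0;0 0 0.06 0 0 0 0;0 0 0.01 0 0 0 0"}}

```text
time_s: 20.98
ee_pos: [0.5446, -0.0041, 0.1543]
orientation: [-0.0, 2.221, -2.22]
force: [0.8, -0.4, 0.0]
grip_width: 0.628
```

Call:
{"method": "play_rows", "body": {"rows": "0 -0.01 0 0.06 0 0 0;0 -0.02 0 0.12 0 0 0;0 -0.033 0 0.18 0 0 0;0 -0.033 0 0.242 0 0 0;0 -0.033 0.05 0.242 0 0 0;0 -0.033 0.1 0.242 0 0 0;0 -0.033 0.13 0.242 0 0 0;0 -0.033 0.139 0.242 0 0 0;0 -0.033 0.139 0.242 0 0 0;0.76 -0.033 0.139 0.242 0 0 0;0.76 -0.033 0.139 0.242 0 0 0;0.76 -0.033 0.11 0.242 0 0 0"}}

```text
time_s: 22.48
ee_pos: [0.5759, -0.2455, 0.0407]
orientation: [0.005, -2.222, 2.218]
force: [0.6, -0.3, -0.0]
grip_width: 0.758
```

Call:
{"method": "play_rows", "body": {"rows": "0.76 0 -0.06 0 0 0 0;0.76 0 -0.12 -0.02 0 0 0;0.8 0 -0.168 -0.06 0 0 0;0.8 -0.02 -0.168 -0.12 0 0 0;0.8 -0.05 -0.168 -0.17 0 5.3 0;0.8 -0.08 -0.168 -0.23 0 5.3 0;0.8 -0.0925 -0.168 -0.294 0 5.3 0;0.8 -0.0925 -0.168 -0.294 0 5.3 0;0.8 -0.0925 -0.168 -0.294 0 5.3 0"}}

```text
time_s: 23.6
ee_pos: [0.6701, 0.0481, 0.2106]
orientation: [-0.099, -2.175, 2.176]
force: [0.9, 0.3, 1.0]
grip_width: 0.799
```

```bash
python3 look.py w7|head -1; python3 top.py|grep 0.016; python3 - <<'E'
from h import *
f=np.load('pics/w7.npz');c=camera_model('wrist');p,d=f['p'],f['d'];X=cloud(c,d);z=X[...,2]
m=(z>.09)&(z<.16)&(abs(X[...,0]-.69)<.08)&(abs(X[...,1]-.045)<.05)&(d>.1)
q=X[m];print(len(q),q.mean(0),q.min(0),q.max(0),cv2.minAreaRect((q[:,:2]*1000).astype(np.float32)))
hsv=cv2.cvtColor(p,cv2.COLOR_RGB2HSV)
m=(z>.0)&(z<.03)&(hsv[...,2]>110)&(hsv[...,1]<60)&(abs(X[...,0]-.69)<.09)&(abs(X[...,1]-.045)<.08)
q=X[m];print('pad',len(q),cv2.minEnclosingCircle((q[:,:2]*1000).astype(np.float32)))
m=(z>.01)&(z<.035)&(hsv[...,2]<90)&(abs(X[...,0]-.69)<.06)&(abs(X[...,1]-.045)<.05)
q=X[m];print('foot',len(q),q.min(0),q.max(0),cv2.minEnclosingCircle((q[:,:2]*1000).astype(np.float32)))
E
```

```text
t 23.6 tcp [0.6701 0.0481 0.2106] axes x [-0.996  0.09  -0.   ] z [-0.09  -0.996  0.   ] F [0.9 0.3 1. ] g 0.799
0.016 [ 32.9 188.7] [ 58  66 638] [0.591 0.586 0.016] 0.018
0.016 [372.8 197.9] [ 94  67 423] [ 0.563 -0.287  0.016] 0.023
0.016 [125.9 193.1] [ 46  50 168] [0.578 0.341 0.016] 0.02
0.016 [104.2 199.9] [ 36  55 175] [0.561 0.396 0.016] 0.023
0.016 [356.6 193. ] [ 23  23 404] [ 0.576 -0.247  0.016] 0.02
0.016 [392.4 200.1] [ 24  23 417] [ 0.558 -0.336  0.016] 0.02
3132 [0.68871485 0.04389215 0.1191126 ] [0.65237919 0.02688225 0.09184708] [0.71970099 0.06182693 0.13721404] ((685.8739013671875, 44.098602294921875), (30.039085388183594, 65.99076843261719), 84.3014907836914)
pad 3449 ((694.0721435546875, 21.997207641601562), 90.16996765136719)
foot 916 [0.660681   0.0100812  0.01654343] [0.71914592 0.07836124 0.02161876] ((685.9039916992188, 44.242767333984375), 34.197059631347656)
```

View pics/w7.png

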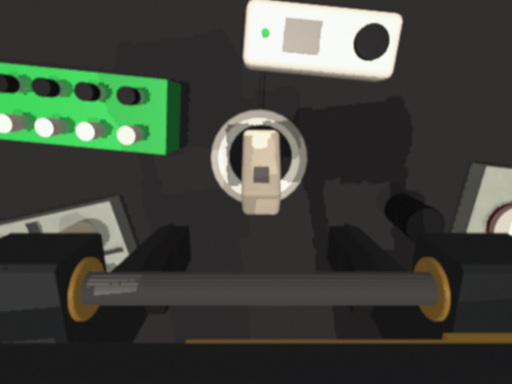

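The wrist picture shows the scanner at (262,170), standing on the pad at (259,157) between the open fingers. Both dishes are in the tray. I grasp the head across its sides.

Call:
{"method": "play_rows", "body": {"rows": "0.8 -0.016 0.03 0.0015 0 0 0;0.8 -0.016 0.07 0.0015 0 0 0;0.8 -0.016 0.11 0.0015 0 0 0;0.8 -0.016 0.125 0.0015 0 0 0;0.8 -0.016 0.125 0.0015 0 0 0;0.4 -0.016 0.125 0.0015 0 0 0;0 -0.016 0.125 0.0015 0 0 0;0 -0.016 0.125 0.0015 0 0 0;0 -0.016 0.125 0.0015 0 0 0;0 -0.016 0.125 0.0015 0 0 0", "squeeze": 35}}

```text
time_s: 24.95
ee_pos: [0.6861, 0.0449, 0.0857]
orientation: [-0.101, -2.175, 2.175]
force: [-0.4, 0.0, 1.6]
grip_width: 0.338
```

Call:
{"method": "play_rows", "body": {"rows": "0 0 -0.01 0 0 0 0;0 0 -0.05 0 0 0 0;0 0 -0.09 0 0 0 0;0 0 -0.13 0 0 0 0;0 0.02 -0.16 0.02 0 0 0;0 0.055 -0.16 0.06 0 0 0;0 0.09 -0.16 0.105 0 2 0;0 0.13 -0.16 0.15 0 4 0;0 0.165 -0.16 0.195 0 6 0;0 0.205 -0.16 0.24 0 6 0;0 0.245 -0.16 0.285 0 6 0;0 0.276 -0.16 0.324 0 6 0"}}

```text
time_s: 26.45
ee_pos: [0.3792, -0.2535, 0.2454]
orientation: [-0.209, -2.117, 2.118]
force: [1.1, 0.0, -1.4]
grip_width: 0.341
```

```bash
python3 look.py w8|head -1; python3 tray.py w8 -11.65 .5685 -.292;python3 top.py; python3 - <<'E'
from h import *
c=camera_model("side");p,d=grab_frame("side");cv2.imwrite('pics/s2.png',cv2.resize(p[...,::-1],(800,600)))
E
```

```text
t 26.45 tcp [ 0.3792 -0.2535  0.2454] axes x [-0.981  0.196 -0.   ] z [-0.196 -0.981  0.   ] F [ 1.1  0.  -1.4] g 0.341
floor local x [-0.0565 -0.0099] y [-0.1026  0.105 ] 7366 ((-32.98638153076172, 1.0942916870117188), (48.444454193115234, 209.09359741210938), 0.19506259262561798)
floor local x [-0.0723 -0.0093] y [-0.1164 -0.0278] 373 ((-55.433509826660156, -83.60356140136719), (46.4815559387207, 106.72674560546875), 32.9512939453125)
rim [-0.0649 -0.0153] [-0.1065  0.1089]
label local [-0.0931  0.0011  0.0484] world [ 0.4776 -0.2722  0.0484] yrange -0.03382179567347511 0.03618752527484308
0.062 [148.8 178.8] [ 16  17 212] [0.607 0.268 0.062] 0.066
0.062 [106.2 183.9] [ 16  17 205] [0.595 0.374 0.062] 0.066
0.062 [151.5 203. ] [ 16  17 214] [0.547 0.26  0.062] 0.066
0.062 [133.2 226.1] [ 29  10 182] [0.491 0.303 0.062] 0.058
0.062 [372.9 227.7] [ 31  13 208] [ 0.486 -0.273  0.062] 0.058
0.016 [240.7 154.3] [ 41  40 606] [0.678 0.045 0.016] 0.009
0.016 [ 32.8 188.7] [ 58  66 645] [0.591 0.586 0.016] 0.018
0.016 [373.6 197.6] [ 94  67 419] [ 0.564 -0.289  0.016] 0.023
0.016 [134.8 195.2] [ 88  61 588] [0.573 0.317 0.016] 0.022
0.016 [356.6 193. ] [ 23  23 406] [ 0.576 -0.247  0.016] 0.02
0.016 [392.5 200.1] [ 24  23 415] [ 0.558 -0.336  0.016] 0.02
```

View pics/s2.png

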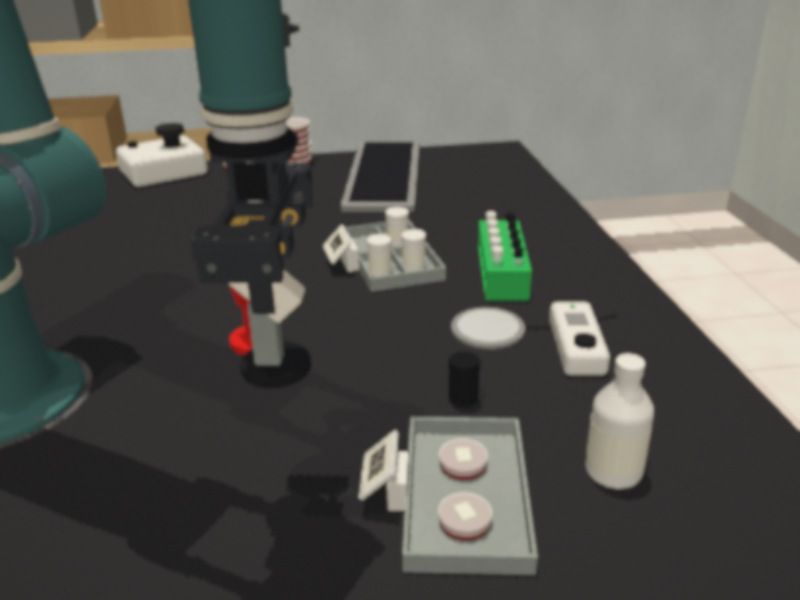

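Side picture: the scanner is held upright, beam towards +x. The two dishes lie paper-up in the tray, and three jars stand in the divided tray. I lower to the dish label and hold.

Call:
{"method": "play_rows", "body": {"rows": "0 0 0.03 0 0 0 0;0 0 0.07 0 0 0 0;0 0 0.1 0 0 0 0;0 0 0.118 0 0 0 0;0 0 0.1245 0 0 0 0;0 0 0.1245 0 0 0 0;0 0 0.1245 0 0 0 0;0 0 0.1245 0 0 0 0"}}

```text
time_s: 27.6
ee_pos: [0.382, -0.253, 0.1217]
orientation: [-0.211, -2.118, 2.12]
force: [0.0, -0.5, -2.4]
grip_width: 0.339
```

```bash
python3 - <<'E'
from h import *
s=observe();M=R.from_rotvec(s['orientation']).as_matrix();print(s['ee_pos'],M[:,1],M[:,0])
# scanner frame from tool: z=-tool y, x=-tool x, y=-tool z ; origin 77.5 mm under TCP
S=np.c_[-M[:,0],-M[:,2],-M[:,1]]; o=s['ee_pos']-.0775*S[:,2]
w=o+S@[.023,0,.072]; b=S@[.7071,0,-.7071]
a=np.radians(-11.65);L=np.array([.5685,-.292,0])+[-.097*np.cos(a),-.097*np.sin(a),.045]
v=L-w;print('beam z',v@b,'y',v@S[:,1],'x',v@np.cross(S[:,1],b))
c=camera_model("side");p,d=grab_frame("side");X=cloud(c,d);hsv=cv2.cvtColor(p,cv2.COLOR_RGB2HSV)
m=(hsv[...,2]>140)&(X[...,2]>.03)&(X[...,2]<.064)&(abs(X[...,0]-.475)<.04)&(abs(X[...,1]+.27)<.05)
for ce,st,l in blobs(m,50):print('label side view',X[l].mean(0),st[4])
cv2.imwrite('pics/s3.png',cv2.resize(p[120:340,100:400][...,::-1],None,fx=2.6,fy=2.6))
E
```

```text
[ 0.3819815  -0.25298991  0.12173105] [ 0.00155648 -0.00113053 -0.99999815] [-0.98073039  0.19535824 -0.00174735]
beam z 0.10027305302401554 y -0.0011079305257179286 x 0.0006941978077324579
label side view [ 0.48186792 -0.2823168   0.04592756] 681
```

View pics/s3.png

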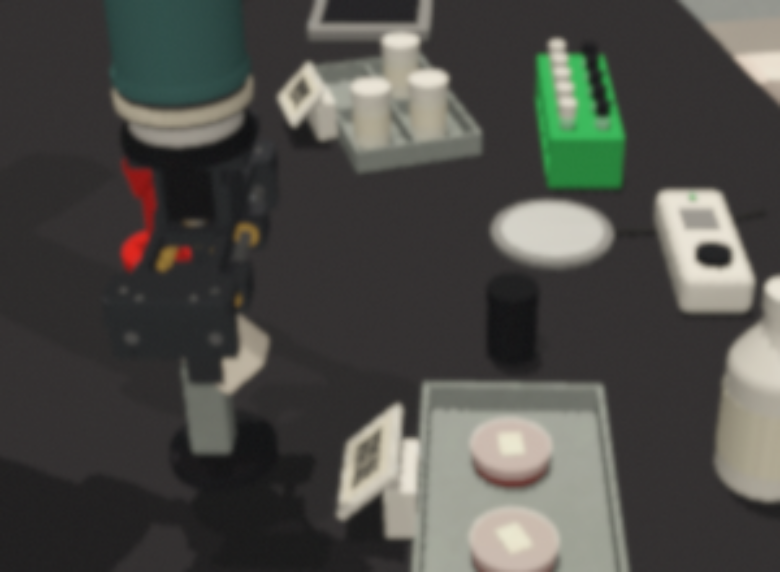

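The side crop shows the window facing the label square-on, and the computed beam offset is about 1 mm. I hold here.

Call:
{"method": "play_rows", "body": {"rows": "0 0 0 0 0 0 0;0 0 0 0 0 0 0;0 0 0 0 0 0 0;0 0 0 0 0 0 0;0 0 0 0 0 0 0;0 0 0 0 0 0 0;0 0 0 0 0 0 0;0 0 0 0 0 0 0;0 0 0 0 0 0 0;0 0 0 0 0 0 0;0 0 0 0 0 0 0;0 0 0 0 0 0 0"}}

```text
time_s: 29.15
ee_pos: [0.3813, -0.2526, 0.1207]
orientation: [-0.209, -2.118, 2.118]
force: [-0.3, -0.2, -2.0]
grip_width: 0.339
```

Call:
{"method": "play_rows", "body": {"rows": "0 0 0 0 0 0 0;0 0 0 0 0 0 0;0 0 0 0 0 0 0;0 0 0 0 0 0 0;0 0 0 0 0 0 0;0 0 0 0 0 0 0;0 0 0 0 0 0 0;0 0 0 0 0 0 0;0 0 -0.03 0 0 0 0;0 0 -0.07 0 0 0 0;0 0 -0.11 0 0 0 0;0 0 -0.145 0 0 0 0"}}

```text
time_s: 30.65
ee_pos: [0.3814, -0.2526, 0.2673]
orientation: [-0.21, -2.118, 2.119]
force: [0.4, -0.2, -1.9]
grip_width: 0.336
```

Call:
{"method": "play_rows", "body": {"rows": "0 -0.007 0 -0.04 0 0 0;0 -0.014 0 -0.09 0 -3 0;0 -0.021 0 -0.14 0 -6 0;0 -0.029 0 -0.19 0 -9 0;0 -0.036 0 -0.24 0 -12 0;0 -0.043 0 -0.287 0 -15 0;0 -0.018 0 -0.328 0 -18 0;0 0.006 0 -0.37 0 -19.2 0;0 0.031 0 -0.411 0 -19.2 0;0 0.055 0 -0.452 0 -19.2 0;0 0.08 0 -0.493 0 -19.2 0;0 0.104 0 -0.5345 0 -19.2 0"}}

```text
time_s: 32.15
ee_pos: [0.3829, 0.2933, 0.2658]
orientation: [-0.149, 2.15, -2.149]
force: [1.2, -0.0, -2.2]
grip_width: 0.339
```

```bash
python3 look.py w9|head -1; python3 tray.py w9 7.5 .573 .316
```

```text
t 32.15 tcp [0.3829 0.2933 0.2658] axes x [-0.99  -0.138 -0.   ] z [ 0.138 -0.99  -0.   ] F [ 1.2 -0.  -2.2] g 0.339
floor local x [-0.0729 -0.0023] y [0.0309 0.1198] 330 ((-52.350303649902344, 88.09280395507812), (110.87205505371094, 49.04059982299805), 54.707820892333984)
floor local x [-0.0557 -0.0017] y [0.0045 0.106 ] 4418 ((-28.881975173950195, 55.401371002197266), (55.891357421875, 102.23477935791016), 0.5219097137451172)
floor local x [-0.0561 -0.0009] y [-0.1021 -0.0006] 2920 ((-28.314830780029297, -51.49913024902344), (56.15114974975586, 102.33162689208984), 0.2996119558811188)
floor local x [-0.0748 -0.0004] y [-0.1197 -0.0298] 984 ((-36.93653869628906, -73.36807250976562), (75.78225708007812, 93.48594665527344), 0.27785971760749817)
rim [-0.064  -0.0074] [-0.1059  0.1097]
label local [-0.0924  0.0019  0.0475] world [0.4811 0.3058 0.0475] yrange -0.03318924154097651 0.03685406467299145
```

Call:
{"method": "play_rows", "body": {"rows": "0 0 0.03 -0.001 0 0 0;0 0 0.07 -0.001 0 0 0;0 0 0.11 -0.001 0 0 0;0 0 0.135 -0.001 0 0 0;0 0 0.1455 -0.001 0 0 0;0 0 0.1455 -0.001 0 0 0;0 0 0.1455 -0.001 0 0 0;0 0 0.1455 -0.001 0 0 0;0 0 0.1455 -0.001 0 0 0;0 0 0.1455 -0.001 0 0 0;0 0 0.1455 -0.001 0 0 0;0 0 0.1455 -0.001 0 0 0"}}

```text
time_s: 33.7
ee_pos: [0.3835, 0.2929, 0.1202]
orientation: [-0.149, 2.15, -2.15]
force: [0.8, 0.5, -1.7]
grip_width: 0.338
```

```bash
python3 - <<'E'
from h import *
s=observe();M=R.from_rotvec(s['orientation']).as_matrix();print(s['ee_pos'],M[:,1],M[:,0])
S=np.c_[-M[:,0],-M[:,2],-M[:,1]]; o=s['ee_pos']-.0775*S[:,2]
w=o+S@[.023,0,.072]; b=S@[.7071,0,-.7071]
a=np.radians(7.5);L=np.array([.573,.317,0])+[-.097*np.cos(a),-.097*np.sin(a),.045]
v=L-w;print('beam z',v@b,'y',v@S[:,1],'x',v@np.cross(S[:,1],b))
E
```

```text
[0.38353188 0.29290394 0.12016923] [-8.36084222e-05 -3.10754606e-05 -9.99999996e-01] [-9.90438800e-01 -1.37952804e-01  8.70959726e-05]
beam z 0.09945435584184545 y -0.0015435831051047342 x -0.0009396620219513513
```

Call:
{"method": "play_rows", "body": {"rows": "0 0 0 0 0 0 0;0 0 0 0 0 0 0;0 0 0 0 0 0 0;0 0 0 0 0 0 0;0 0 0 0 0 0 0;0 0 0 0 0 0 0;0 0 0 0 0 0 0;0 0 0 0 0 0 0;0 0 0 0 0 0 0;0 0 0 0 0 0 0;0 0 0 0 0 0 0;0 0 0 0 0 0 0"}}

```text
time_s: 35.2
ee_pos: [0.3836, 0.293, 0.1202]
orientation: [-0.149, 2.15, -2.15]
force: [0.2, -0.6, -1.9]
grip_width: 0.339
```

Call:
{"method": "play_rows", "body": {"rows": "0 0 0 0 0 0 0;0 0 0 0 0 0 0;0 0 0 0 0 0 0;0 0 0 0 0 0 0;0 0 -0.02 0 0 0 0;0 0 -0.06 0 0 0 0;0 0 -0.1 0 0 0 0;0 0 -0.14 0 0 0 0;0 -0.02 -0.145 0.022 0 0 0;0 -0.052 -0.145 0.056 0 0 0;0 -0.084 -0.145 0.091 0 0 0;0 -0.116 -0.145 0.126 0 0 0"}}

```text
time_s: 36.7
ee_pos: [0.5168, 0.1832, 0.2653]
orientation: [-0.149, 2.15, -2.149]
force: [0.9, 0.5, -2.2]
grip_width: 0.34
```

Call:
{"method": "play_rows", "body": {"rows": "0 -0.032 0 0.035 0 0 0;0 -0.064 0 0.07 0 0 0;0 -0.096 0 0.104 0 0 0;0 -0.125 0 0.135 0 0 0;0 -0.1474 0 0.1595 0 0 0;0 -0.1474 0.03 0.1595 0 0 0;0 -0.1474 0.07 0.1595 0 0 0;0 -0.1474 0.11 0.1595 0 0 0;0 -0.1474 0.14 0.1595 0 0 0;0 -0.1474 0.15 0.1595 0 0 0;0 -0.1474 0.15 0.1595 0 0 0"}}

```text
time_s: 38.08
ee_pos: [0.6836, 0.0465, 0.1147]
orientation: [-0.15, 2.15, -2.15]
force: [0.4, -0.1, -1.5]
grip_width: 0.333
```

```bash
python3 look.py w10|head -1; python3 - <<'E'
from h import *
p,d=grab_frame("side")
cv2.imwrite('pics/s4.png',cv2.resize(p[100:260,200:420][...,::-1],None,fx=3.5,fy=3.5))
c=camera_model("top");p,d=grab_frame("top");X=cloud(c,d);hsv=cv2.cvtColor(p,cv2.COLOR_RGB2HSV)
E
```

```text
t 38.075 tcp [0.6836 0.0465 0.1147] axes x [-0.99  -0.138  0.001] z [ 0.138 -0.99  -0.   ] F [ 0.4 -0.1 -1.5] g 0.333
```

View pics/s4.png

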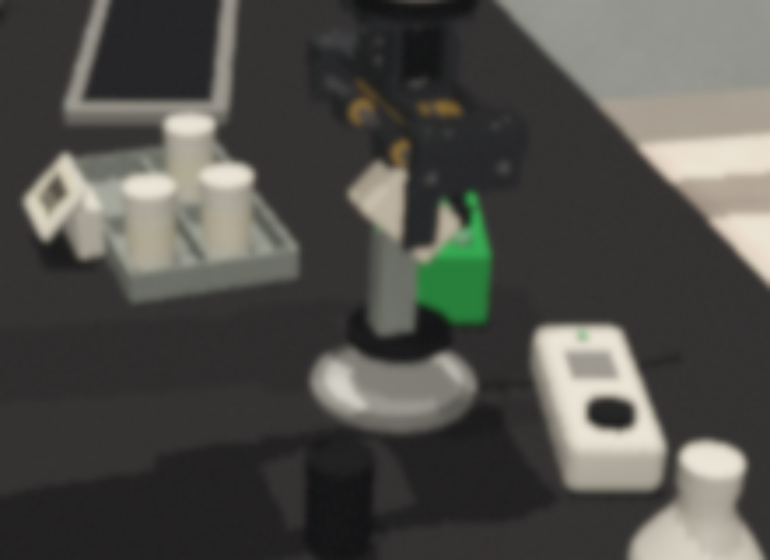

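The side crop shows the scanner upright, about 3 cm over the centre of its pad. I lower it slowly.

Call:
{"method": "play_rows", "body": {"rows": "0 0 0.012 0 0 0 0;0 0 0.021 0 0 0 0;0 0 0.025 0 0 0 0;0 0 0.027 0 0 0 0;0 0 0.0285 0 0 0 0;0 0 0.0295 0 0 0 0;0 0 0.0295 0 0 0 0;0 0 0.0295 0 0 0 0"}}

```text
time_s: 39.22
ee_pos: [0.684, 0.0465, 0.0859]
orientation: [-0.149, 2.15, -2.15]
force: [-0.3, 0.1, -1.4]
grip_width: 0.336
```

Call:
{"method": "play_rows", "body": {"rows": "0 0 0.001 0 0 0 0;0 0 0.001 0 0 0 0;0 0 0.001 0 0 0 0"}}

```text
time_s: 39.6
ee_pos: [0.6842, 0.0465, 0.0857]
orientation: [-0.148, 2.149, -2.149]
force: [-3.1, 0.8, 4.7]
grip_width: 0.339
```

Call:
{"method": "play_rows", "body": {"rows": "0.5 0 0 0 0 0 0;0.7 0 0 0 0 0 0;0.8 0 0 0 0 0 0;0.8 0 0 0 0 0 0;0.8 0 -0.03 0 0 0 0;0.8 0 -0.07 0 0 0 0;0.8 0 -0.12 0 0 0 0;0.8 0.06 -0.16 0 0 0 0;0.8 0.12 -0.16 0 0 0 0;0.8 0.14 -0.16 0 0 0 0;0.8 0.14 -0.16 0 0 0 0"}}

```text
time_s: 40.98
ee_pos: [0.5439, 0.027, 0.2452]
orientation: [-0.148, 2.149, -2.149]
force: [0.5, -0.1, 0.2]
grip_width: 0.798
```

```bash
python3 look.py w11|head -1; python3 top.py t2; python3 - <<'E'
from h import *
f=np.load('pics/w11.npz');c=camera_model('wrist');p,d=f['p'],f['d'];X=cloud(c,d);z=X[...,2]
m=(z>.09)&(z<.16)&(abs(X[...,0]-.69)<.08)&(abs(X[...,1]-.045)<.05)&(d>.1)
q=X[m];print('head',len(q),q[:,2].max(),cv2.minAreaRect((q[:,:2]*1000).astype(np.float32)))
hsv=cv2.cvtColor(p,cv2.COLOR_RGB2HSV);near=(abs(X[...,0]-.69)<.09)&(abs(X[...,1]-.045)<.07)
for n,m in(('foot',(abs(z-.02)<.006)&(hsv[...,2]<90)&near),('pad',(z>.004)&(z<.014)&(hsv[...,2]>100)&near)):
    q=X[m];print(n,len(q),q.min(0).round(3),q.max(0).round(3),cv2.minEnclosingCircle((q[:,:2]*1000).astype(np.float32)))
p,d=grab_frame("side");a=p[100:260,200:420];b=p[180:380,200:420]
cv2.imwrite('pics/s5.png',cv2.resize(p[...,::-1],(800,600)))
E
```

```text
t 40.975 tcp [0.5439 0.027  0.2452] axes x [-0.99  -0.138 -0.001] z [ 0.138 -0.99   0.   ] F [ 0.5 -0.1  0.2] g 0.798
0.062 [148.9 178.8] [ 16  17 214] [0.607 0.268 0.062] 0.066
0.062 [106.2 183.8] [ 16  17 207] [0.595 0.374 0.062] 0.066
0.062 [151.5 203. ] [ 16  17 213] [0.547 0.26  0.062] 0.066
0.062 [133.  226.1] [ 29  10 183] [0.491 0.303 0.062] 0.058
0.062 [373.1 227.6] [ 31  13 203] [ 0.486 -0.274  0.062] 0.058
0.016 [ 32.9 188.7] [ 58  66 641] [0.591 0.585 0.016] 0.018
0.016 [372.9 197.8] [ 94  67 423] [ 0.564 -0.288  0.016] 0.023
0.016 [121.7 193.8] [ 73  60 408] [0.576 0.352 0.016] 0.022
0.016 [356.6 193. ] [ 23  23 404] [ 0.576 -0.247  0.016] 0.02
0.016 [392.4 200.1] [ 24  23 413] [ 0.557 -0.336  0.016] 0.02
head 2186 0.1382041389999631 ((673.6534423828125, 46.22699737548828), (42.32451248168945, 30.009183883666992), 7.657203674316406)
foot 1129 [0.652 0.015 0.017] [0.712 0.08  0.021] ((684.9380493164062, 47.18553161621094), 33.64910888671875)
pad 3789 [ 0.629 -0.006  0.004] [0.732 0.103 0.014] ((683.9247436523438, 48.700748443603516), 54.98527908325195)
```

View pics/s5.png

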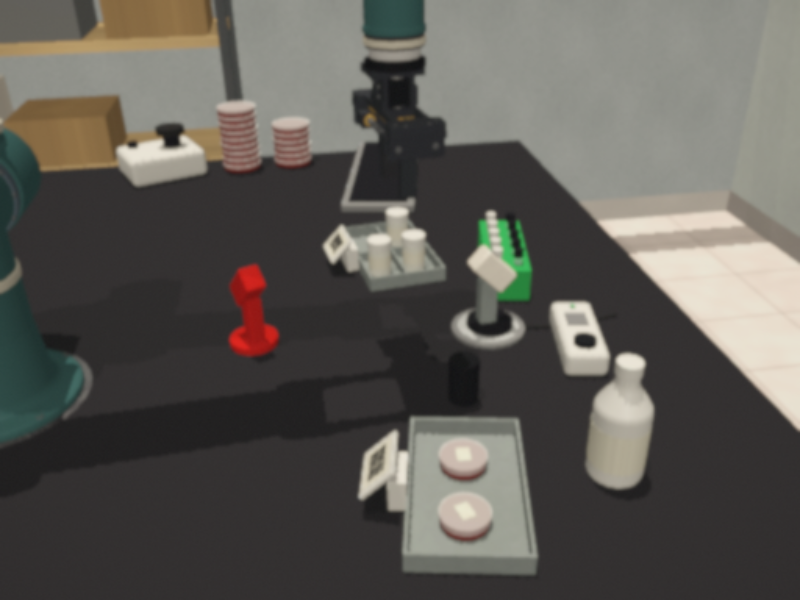

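The side picture shows the scanner upright on its pad at (487,320), the foot about 2 mm off the pad centre. The dishes and jars are in place, the bystanders are unmoved and the gripper is clear. I hand the job in.

```bash
python3 -c "
from station import *
print(finish_job())"
```

```text
the job is handed in; nothing more can be done
None
```

I sorted the two dishes and three jars that were present, scanned both labels, put the scanner back on its pad and handed the job in at about 41 s. The system reports no verdict, so these are my own last checks:

- **Dishes:** both lie flat with the paper up in the plain tray. They stayed put between the last looks, so I saw no sign of one being knocked aside.
- **Jars:** all three stand in separate cells of the divided tray. Their caps are at 66 mm, which means they rest on the tray floor.
- **Scans:** the dish label came first, then the jar label. By my calculation the beam was within about 2 mm of the label middle, at about 100 mm and about square. I held each for over 2 s. These figures come from the measured arm pose and camera estimates of the trays; nothing read the scan itself.
- **Scanner:** it stands upright on its pad, with the foot about 2 mm from the pad centre. The gripper is clear of everything.
- **Bystanders:** the bottle, rack and densitometer look unmoved in the side view; I did not measure their positions.

No check failed. The camera views disagreed by 2 to 4 mm on the tray positions, which is well inside the tolerances.

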